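# Lay the round-based lamp in the V-rest

### The job

Two spectrometer lamps stand leaning in the white rack. Take the one with the round base by its black base end, draw it out of its socket and lay it level in the groove of the aluminium V-rest, centred along the groove, either way round, so that its whole side can be taken later. Set it down rather than dropping it, let go, and leave the lamp with the square base in its socket.

Things in the scene. Friction and masses are not known exactly. Their poses are not given: they have to be found in the camera images.
- round_lamp: Lamp to move: a straight rod 170 mm long, 150 g: a glass tube 37 mm in diameter, 115 mm long, then a round black base 39 mm in diameter, 55 mm long. Origin on its axis at half length, near its balance point; z along the axis to the base: base from z = +30 to +85 mm, glass end at -85 mm. It starts leaning in one of the rack's sockets, the glass 96 mm deep, the last 74 mm standing out.
- square_lamp: Other lamp, which stays in the rack's other socket: same glass tube, length, origin and axes, but its black base is a square block 44 x 44 x 55 mm.
- lamp_rack: Fixed white rack, foot 130 x 210 mm. Origin on the table below it, z up. Two square sockets at y = -50 and +50 mm, 42 mm wide inside, 50 outside, 96 deep, lean 45 degrees from vertical to the rack's +x (away from the robot). A lamp comes out along its own axis, up and to +x. A leaning lamp's origin is at x = 30, z = 91 mm, its base end up to z = 165 mm; socket tops below 125 mm.
- v_rest: Fixed aluminium V-rest, 70 mm long, 67 wide. Origin at the centre of its underside, z up. An open 90 degree groove runs along its x: bottom 35 mm above the table, edges 63 mm. A lamp lying in it has its axis 61 mm above the table and, centred, overhangs each end by 50 mm. Not the plain flat-topped rest (70 x 60 x 40 mm, same metal, no groove) standing 140 mm or more to its left or right.
There are look-alikes about, which are no part of the job. What is shaped like the round_lamp but purple or yellow is not meant.

How it is judged (in metres and radians):
At the end, for the whole second after the job is handed in: The round-based lamp lies at rest in the groove of the V-rest: its middle within 20 mm of the middle of the rest along the groove, within 10 mm sideways and 10 mm in height of its seat, its axis within 10 degrees of the groove either way round. It rests on the V-rest and nothing holds it (x of round_lamp in the frame of v_rest between -0.02 and 0.02 m and y of round_lamp in the frame of v_rest between -0.01 and 0.01 m and z of round_lamp in the frame of v_rest between 0.051 and 0.071 m and angle between the z axis of round_lamp and the x axis of v_rest, either way round below 0.175 rad and contact force between round_lamp and v_rest above 0.3 N and linear speed of round_lamp below 0.02 m/s); the robot touches nothing.
It fails at once if the round-based lamp falls freely (faster than 0.6 m/s while the fingers do not touch it) (linear speed of round_lamp above 0.6 m/s and contact force between round_lamp and the fingers below 0.05 N).
It fails at once if the square-based lamp is moved more than 30 mm (distance of square_lamp from where it was at the start of the episode above 0.03 m).
It also fails if it takes over 35 s, if anything falls off the work surface, if the arm or the gripper's body presses on something with over 40 N, if the wrist force passes 120 N, or if a joint passes its speed limit or range.

### The arm

A 6-joint arm with a two-finger parallel gripper is mounted at the origin on the work surface. World frame = base frame: x ahead of the robot, y to its left, z up, the work surface at z = 0. Lengths are in mm, angles in rad, forces in N, time in s.
With the tool pointing down it reaches from about 325 to 900 mm from the base axis. Payload 3.5 kg.
Tool frame: the origin (TCP) lies between the finger pads; the fingertips stand 19 mm ahead of it and the grasp point (between the pads) is the TCP; z points along the fingers, y is the line along which they close (so a half turn about z gives the same grasp; the last joint's range is limited). The gripper opens to 85 mm and grips with 20 to 120 N. Pads are 22 mm wide; open, the fingers measure 114 mm over their backs; the gripper's body (76 mm by 85 mm) begins 54 mm behind the grasp point. The pads swing forward as they close: fully open they stand 13 mm farther back than shut.
Start: joints at [-1.436, 0.276, -0.026, 1.268, 0, 1.467], TCP at [147.216, -607.412, 250.313] pointing down, gripper open.
Joint ranges: [-3.12, 3.12], [-0.85, 1.88], [-1.08, 1.24], [-1.95, 2.15], [-1.57, 1.53], [-3.14, 3.14]. Speed limits (rad/s): [2.57, 2.57, 3.14, 3.14, 3.14, 3.14].

### API

Orientations are given as a 3x3 rotation matrix whose columns are the frame's x, y, z axes.
In Python, from bench import get_state, vision, workorder, finder gives the robot as it stands. The module is installed in compiled form; this text tells all that it offers.
- The arm moves only by the tool play_rows, never from a script. Its argument "motion" is a list of rows, each an object with "fingers": the finger opening in m, from 0 to 0.0854; "xyz": the shift along the tool's x, y, z in m, a list of three; "roll": the turn about the tool's z in rad. A call has 1 to 20 rows; each row shifts and turns the commanded pose from where the row before left it, along the tool's axes as they then stand; what a row does not reach is not made up. A row lasts 1/10 s, in which the tool goes at most 50 mm and 8.59 degrees, less where a joint would pass 70% of its speed; a pose out of reach is approached as far as the arm can. A call with a gripper value outside its range is refused whole. The fingers move at their own pace and stop on an object; the grip force is fixed at half the most. Time passes only in rows, so rows that do not move let the fingers close. It gives the time, the measured TCP pose, the force, the opening and the grip force at its end, in the units of the state.
- get_state(): the state, without advancing time (a new reading comes with each control period).
- vision.read_camera(name): name is "scene" or "top"; returns a dict with "img" (400x640x3 uint8, blue, green, red), "range_z" (400x640 float32, mm along the optical axis (not along the pixel's ray), 0 where there is no reading), "K" (3x3 intrinsics, pixels), "cam_to_world" (4x4, takes a point from camera to world coordinates). Camera axes: x right, y up, looking along -z (the intrinsics and any distortion apply to the point x, -y, -z); pixel columns grow to the right and rows downward; lengths in mm; the calibration is good to about 2 mm. A picture is of the moment at which its call begins.
- workorder.hand_in(): hands the job in; it is judged then, once.
Trained networks look in a picture, given as the dict that the camera call returned (one of the last four; its "shot" number tells which), for a name from the list of things; names that differ only in an ending like _2 or _b are one class to them, and where a whole thing is asked for, a point or a joint stands for the part that bears it (a point fixed in the world has none). Each returns a list of dicts, best first, with "score" (0 to 1); they miss things now and then, are a little off and sometimes report something else, mostly with a low value. They report only what shows in the picture. A call takes as long as a camera call. They do not tell look-alikes from the thing itself.
- finder.search_frame(picture, thing): "extent" ([left, top, width, height] in pixels, round what is visible of it).
- finder.place_of(picture, thing): "xy" ([column, row] in pixels: a listed point, or the origin of a listed thing).
The state is a dict: "time": time; "joints": joint angles; "joint_velocities": joint speeds; "effort": joint torques, N m; "tcp_pos": TCP position; "orientation": TCP orientation; "force": force on the tool from outside, world axes, zero at the start; "moment": the same for the moment, N m; "finger_gap": finger opening in mm; "grip_force": force on a finger pad.
Only numpy, scipy, OpenCV 4.12 (cv2) and the standard library are available. Lean on these libraries where they do the work, as an engineer would, in place of code of your own. Each camera call takes 0.05 s, during which the arm holds its last target. There are 200 camera calls.

## Working session

There is one attempt and no reset: what is moved stays moved. The work goes in short steps, Python scripts to look and compute and a tool call to move; the robot and the scene stay as the last step left them, time stands still between calls to the robot, and variables do not carry over. Pictures are saved under pics/ and viewed, at most 10 in all, crops included, and the job is handed in when it is done.

Besides the shell and the picture viewer there is one more tool, called after "Request:" as name(argument=value, ...), one argument or row to a line, values as JSON. play_rows: Moves the arm, as the interface text tells. Its arguments: {"type":"object","properties":{"motion":{"type":"array","items":{"type":"object","properties":{"fingers":{"type":"number"},"xyz":{"type":"array","items":{"type":"number"}},"roll":{"type":"number"}}}}},"required":["motion"]}

```bash
mkdir -p pics; cat > h.py <<'E'
import numpy as np, cv2
from bench import get_state, vision, workorder, finder
def cloud(p):
    K=p["K"];M=p["cam_to_world"];d=p["range_z"].astype(float)
    v,u=np.mgrid[0:400,0:640]
    x=(u-K[0,2])/K[0,0]*d;y=(v-K[1,2])/K[1,1]*d
    P=np.stack([x,-y,-d],-1)@M[:3,:3].T+M[:3,3]
    P[d<=0]=np.nan
    return P
E
python3 - <<'E'
from h import *
ims=[]
for c in("scene","top"):
    p=vision.read_camera(c); np.savez(f"{c}.npz",img=p["img"],P=cloud(p)); ims.append(p["img"])
    print(c,p.keys(),np.round(p["cam_to_world"],2).tolist())
    for t in("round_lamp","square_lamp","lamp_rack","v_rest"):
        print(t,[(np.round(r["extent"]).tolist(),round(r["score"],2)) for r in finder.search_frame(p,t)],[(np.round(r["xy"]).tolist(),round(r["score"],2)) for r in finder.place_of(p,t)])
for i,c in enumerate(("scene","top")): cv2.imwrite(f"pics/{c}1.png",ims[i])
s=get_state();print(s)
E
```

```text
scene dict_keys(['img', 'range_z', 'K', 'cam_to_world', 'shot']) [[-0.78, -0.36, 0.51, 1049.06], [0.62, -0.42, 0.66, 803.44], [-0.02, 0.83, 0.56, 789.98], [0.0, 0.0, 0.0, 1.0]]
round_lamp [([282.0, 149.0, 58.0, 21.0], 0.88), ([427.0, 239.0, 80.0, 30.0], 0.75), ([330.0, 222.0, 39.0, 30.0], 0.74)] [([313.0, 158.0], 0.94), ([466.0, 257.0], 0.84), ([363.0, 244.0], 0.57)]
square_lamp [([346.0, 248.0, 48.0, 37.0], 0.76)] [([385.0, 279.0], 0.81)]
lamp_rack [([334.0, 228.0, 102.0, 106.0], 0.67)] [([382.0, 290.0], 0.95)]
v_rest [([200.0, 168.0, 31.0, 35.0], 0.74)] [([216.0, 193.0], 0.8)]
top dict_keys(['img', 'range_z', 'K', 'cam_to_world', 'shot']) [[0.03, 1.0, -0.07, 325.53], [-1.0, 0.03, -0.01, -3.32], [-0.0, 0.07, 1.0, 1024.1], [0.0, 0.0, 0.0, 1.0]]
round_lamp [([410.0, 232.0, 32.0, 65.0], 0.74), ([237.0, 133.0, 22.0, 40.0], 0.69), ([174.0, 234.0, 67.0, 44.0], 0.63)] [([241.0, 167.0], 0.97), ([207.0, 254.0], 0.87), ([424.0, 265.0], 0.72)]
square_lamp [([193.0, 122.0, 25.0, 36.0], 0.69)] [([207.0, 157.0], 0.93)]
lamp_rack [([183.0, 143.0, 88.0, 68.0], 0.76)] [([226.0, 178.0], 0.96)]
v_rest
[... 168 characters left out ...]
 -3.65824132e-05,  1.46741507e+00]), 'joint_velocities': array([0.00064266, 0.00258174, 0.00010816, 0.00110688, 0.00168867,
       0.00203221]), 'effort': array([ 2.48281489e-03, -4.45482588e+01,  2.95568436e+01,  6.47789057e-04,
       -1.00202521e-05,  6.53400321e-07]), 'tcp_pos': array([ 147.21700602, -607.42842205,  250.34174836]), 'orientation': array([[ 9.71860512e-01,  2.35557093e-01, -2.78615172e-05],
       [ 2.35557091e-01, -9.71860511e-01, -6.69535942e-05],
       [-4.28489023e-05,  5.85065764e-05, -9.99999997e-01]]), 'force': array([ 0.43388305,  0.57703814, -0.33221839]), 'moment': array([ 0.0094415 ,  0.00106224, -0.02006422]), 'grip_force': 0.0, 'finger_gap': 85.7092454666958}
```

View pics/scene1.png

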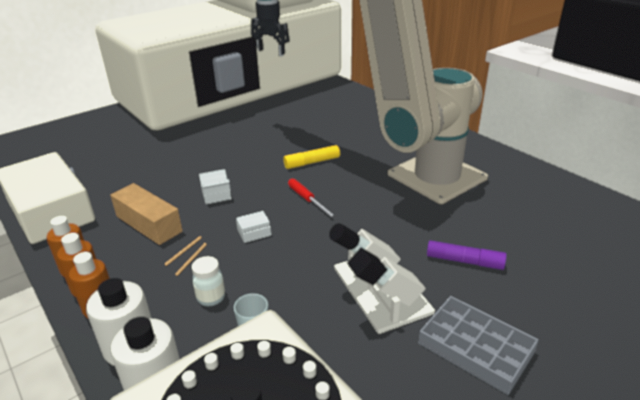

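View pics/top1.png

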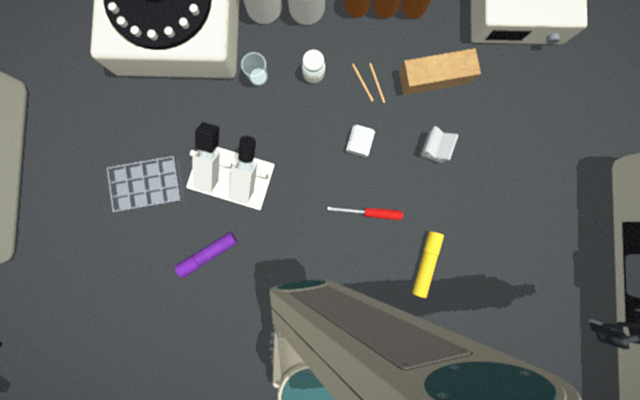

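The top view shows the rack at about (226,178). The round black base is at (247,149) and the square one at (207,135). The grooved V-rest is at (438,145) and the flat rest at (361,140). The purple (205,254) and yellow (428,265) rods lying on the table are decoys. Next I measure and confirm with one enlarged crop.

```bash
python3 - <<'E'
from h import *
d=np.load("top.npz");I=d["img"];P=d["P"]
e=np.load("scene.npz")
a=cv2.resize(I[110:215,170:280],(400,382),interpolation=cv2.INTER_CUBIC);b=cv2.resize(I[110:180,330:470],(400,200),interpolation=cv2.INTER_CUBIC)
c=cv2.resize(e["img"][160:340,190:440],(400,288),interpolation=cv2.INTER_CUBIC)
cv2.imwrite("pics/crop1.png",np.hstack([a,np.vstack([b,np.zeros((182,400,3),np.uint8)])]))
for nm in("top","scene"):
    d=np.load(nm+".npz");I=d["img"].astype(int);P=d["P"]; 
    X,Y,Z=P[...,0],P[...,1],P[...,2]
    print(nm,"table z",np.nanmedian(Z[(X>300)&(X<500)&(abs(Y)<300)]))
    if nm=="top": print("table at rack/rest", P[170,300],P[178,226],P[149,247],P[147,434],P[145,361])
    bright=I.min(-1)>110
    # v-rest
    for n,(cx,cy) in dict(v=P0[147,434],f=P0[140,361]).items() if nm!="top" else dict(v=P[147,434,:2],f=P[140,361,:2]).items() if False else []: pass
    if nm=="top": c={'v':P[147,434],'rack':P[178,226],'f':P[140,361]}
    for k,r in(('v',75),('f',65),('rack',150)):
        m=(np.hypot(X-c[k][0],Y-c[k][1])<r)&(Z>(8 if k!='rack' else 4))
        if k=='rack': m&=(Z<25)
        q=np.float32(P[m][:,:2]); R=cv2.minAreaRect(q); print(k,len(q),np.round(R[0],1),np.round(R[1],1),round(R[2],1),"z",np.percentile(P[m][:,2],[2,50,98]).round(1))
    m=(np.hypot(X-c['rack'][0],Y-c['rack'][1])<160)&(Z>95)&(I.max(-1)<70)
    n,L=cv2.connectedComponents(m.astype(np.uint8))
    for i in range(1,n):
        q=P[L==i]
        if len(q)>40: 
            w=np.linalg.svd(q-q.mean(0),full_matrices=False)[2][0]; print("dark",len(q),q.mean(0).round(1),q.min(0).round(0),q.max(0).round(0),w.round(2))
E
```

```text
top table z 0.5092522391436205
table at rack/rest [469.17982724  45.80983861  -1.63465289] [440.57152668 244.99977355  11.05475107] [493.44558076 163.3968184  155.61574571] [ 532.20920729 -306.69413197   45.6064638 ] [ 534.18810146 -115.72179114   38.97483455]
v 827 [ 541.8 -322.2] [67.2 71.1] 71.2 z [12.9 48.8 62.9]
f 627 [ 551.1 -115.2] [59.9 71.7] 75.3 z [15.  39.  43.3]
rack 1691 [424.3 251.9] [266.5 281.4] 4.1 z [ 4.3 11.6 21.1]
dark 593 [522.  261.8 147.3] [491. 237. 103.] [560. 294. 166.] [-0.9   0.26 -0.35]
dark 381 [496.8 166.1 146.3] [469. 146. 116.] [528. 188. 165.] [-0.86  0.14 -0.49]
scene table z 1.0355056296623957Traceback (most recent call last):
  File "<stdin>", line 14, in <module>
NameError: name 'P0' is not defined. Did you mean: 'P'?
```

View pics/crop1.png

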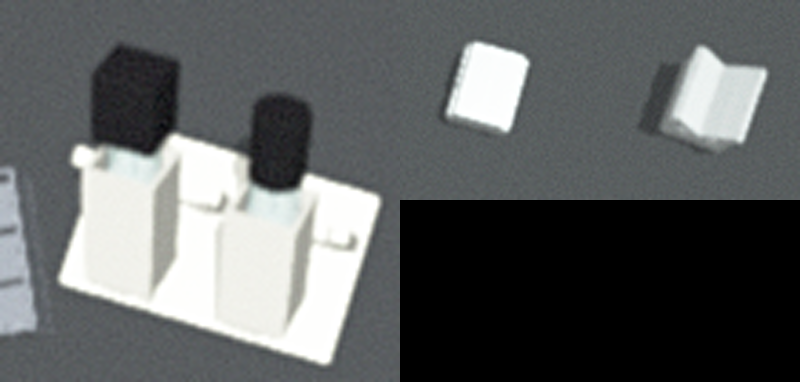

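The crop confirms it. The round base is the right-hand lamp in the rack at crop (280,140), the square one is on the left, and the grooved rest is at crop (712,95). Next I fit precise poses.

```bash
python3 - <<'E'
from h import *
from scipy.optimize import least_squares
T=np.load("top.npz");S=np.load("scene.npz")
D=np.vstack([np.c_[d["P"].reshape(-1,3),d["img"].reshape(-1,3),np.full(256000,k)] for k,d in enumerate((T,S))])
D=D[np.isfinite(D[:,0])];X,Y,Z=D[:,:3].T;br=D[:,3:6].max(1)
# V-rest facets: z = 35.? + |y'| form
m=(np.hypot(X-541.8,Y+322.2)<50)&(Z>25)
Q=D[m][:,[0,1,2,6]]
def f(p):
    y=-np.sin(p[2])*(Q[:,0]-p[0])+np.cos(p[2])*(Q[:,1]-p[1]); x=np.cos(p[2])*(Q[:,0]-p[0])+np.sin(p[2])*(Q[:,1]-p[1])
    r=Q[:,2]-(35+p[3]+np.abs(y)); return np.where((abs(y)<26)&(abs(x)<33),r/1.4,6)
for y0 in(-.3,1.2):
    s=least_squares(f,[541.8,-322.2,y0,0],loss="soft_l1",x_scale=[1,1,.02,1],diff_step=1e-4);print("V",s.x.round(3),s.cost)
R=cv2.minAreaRect(np.float32(D[(np.hypot(X-541.8,Y+322.2)<60)&(Z>40)][:,:2]));print(np.round(cv2.boxPoints(R),1).tolist())
# rack foot, white
m=(np.hypot(X-450,Y-215)<160)&(Z>3)&(Z<30)&(D[:,3:6].min(1)>175)
hull=np.float32(D[m][:,:2]);R=cv2.minAreaRect(hull);print("rack",R,np.round(cv2.boxPoints(R),0).tolist())
# round base cylinder
m=(np.hypot(X-497,Y-166)<50)&(Z>100)&(br<60)
q=D[m];print(len(q),(q[:,6]==1).sum())
for sel in(None,0,1):
    W=q[:,:3] if sel is None else q[q[:,6]==sel][:,:3]
    def g(p):
        a=np.array([np.sin(p[3])*np.cos(p[2]),np.sin(p[3])*np.sin(p[2]),np.cos(p[3])]);c=np.array([p[0],p[1],135.])
        v=W-c;t=v@a;r=np.linalg.norm(v-np.outer(t,a),axis=1)-19.5
        dz=[(p[2]+.28)/.1*3,(p[3]-.785)/.06*3]
        return np.r_[np.where(abs(r)>8,8,r)if 0 else r,dz]
    s=least_squares(g,[497,166,-.28,.785],loss="soft_l1",f_scale=2);a=s.x
    A=np.array([np.sin(a[3])*np.cos(a[2]),np.sin(a[3])*np.sin(a[2]),np.cos(a[3])])
    t=(W-np.array([a[0],a[1],135]))@A
    print("lamp at z135",a.round(3),np.median(abs(s.fun)),"t range",np.percentile(t,[1,99]).round(1))
E
```

```text
V [ 5.41848e+02 -3.22957e+02 -3.01000e-01  1.10000e-02] 4171.36625897619
V [ 543.052 -323.137    1.227    1.474] 8066.153068864678
[[497.0, -342.20001220703125], [563.9000244140625, -366.1000061035156], [588.0999755859375, -298.1000061035156], [521.2000122070312, -274.29998779296875]]
rack ((448.67486572265625, 236.08871459960938), (213.8841094970703, 132.07383728027344), 74.69392395019531) [[357.0, 150.0], [484.0, 116.0], [541.0, 322.0], [413.0, 357.0]]
874 515
lamp at z135 [ 5.02476e+02  1.68593e+02 -2.72000e-01  7.98000e-01] 1.1816819606643527 t range [-27.7  24.7]
lamp at z135 [ 5.03033e+02  1.67771e+02 -2.81000e-01  8.03000e-01] 0.9407896203800625 t range [-28.9  23.6]
lamp at z135 [ 5.01682e+02  1.68923e+02 -2.71000e-01  7.90000e-01] 1.2295720890729633 t range [-26.5  25.7]
```

Request:
play_rows(
  motion=[
    {"fingers":0.075,"xyz":[0,0,-0.02],"roll":-0.14},
    {"fingers":0.075,"xyz":[0,0,-0.02],"roll":-0.14},
  ],
)

```text
time: 1.1
tcp_pos: [147.1, -606.7, 289.8]
orientation: [[0.866, 0.5, -0.0], [0.5, -0.866, 0.002], [0.001, -0.002, -1.0]]
force: [-0.8, 0.0, 0.2]
finger_gap: 75.3
grip_force: 0.0
```

```bash
python3 -c "
from h import *
s=get_state();print(s['joints'].round(3),s['tcp_pos'].round(1),s['orientation'].round(3).tolist())"
```

```text
[-1.436  0.26   0.035  1.348  0.     1.182] [ 147.1 -606.7  289.8] [[0.866, 0.5, -0.0], [0.5, -0.866, 0.002], [0.001, -0.002, -1.0]]
```

Fits: rack yaw is about -0.27, the base centre is about (502,169,133), and the V-rest is at (541.8,-323) with yaw about -0.31. The joint-6 range calls for the half-turned tool (ψ≈2.87). I turn first, then travel.

Request:
play_rows(
  motion=[
    {"fingers":0.075,"xyz":[0,0,0],"roll":-0.147},
    {"fingers":0.075,"xyz":[0,0,0],"roll":-0.147},
    {"fingers":0.075,"xyz":[0,0,0],"roll":-0.147},
    {"fingers":0.075,"xyz":[0,0,0],"roll":-0.147},
    {"fingers":0.075,"xyz":[0,0,0],"roll":-0.147},
    {"fingers":0.075,"xyz":[0,0,0],"roll":-0.147},
    {"fingers":0.075,"xyz":[0,0,0],"roll":-0.147},
    {"fingers":0.075,"xyz":[0,0,0],"roll":-0.147},
    {"fingers":0.075,"xyz":[0,0,0],"roll":-0.147},
    {"fingers":0.075,"xyz":[0,0,0],"roll":-0.147},
    {"fingers":0.075,"xyz":[0,0,0],"roll":-0.147},
    {"fingers":0.075,"xyz":[0,0,0],"roll":-0.147},
    {"fingers":0.075,"xyz":[0,0,0],"roll":-0.147},
    {"fingers":0.075,"xyz":[0,0,0],"roll":-0.147},
    {"fingers":0.075,"xyz":[0,0,0],"roll":-0.147},
    {"fingers":0.075,"xyz":[0,0,0],"roll":-0.147},
    {"fingers":0.075,"xyz":[-0.022,0.037,0],"roll":0},
    {"fingers":0.075,"xyz":[-0.022,0.037,0],"roll":0},
    {"fingers":0.075,"xyz":[-0.022,0.037,0],"roll":0},
    {"fingers":0.075,"xyz":[-0.022,0.037,0],"roll":0},
  ],
)

```text
time: 3.1
tcp_pos: [272.6, -487.4, 290.4]
orientation: [[-0.963, 0.269, 0.0], [0.269, 0.963, -0.0], [-0.0, -0.0, -1.0]]
force: [0.7, -0.3, 0.1]
finger_gap: 75.2
grip_force: 0.0
```

Request:
play_rows(
  motion=[
    {"fingers":0.075,"xyz":[-0.022,0.037,0],"roll":0},
    {"fingers":0.075,"xyz":[-0.022,0.037,0],"roll":0},
    {"fingers":0.075,"xyz":[-0.022,0.037,0],"roll":0},
    {"fingers":0.075,"xyz":[-0.022,0.037,0],"roll":0},
    {"fingers":0.075,"xyz":[-0.022,0.037,0],"roll":0},
    {"fingers":0.075,"xyz":[-0.022,0.037,0],"roll":0},
    {"fingers":0.075,"xyz":[-0.022,0.037,0],"roll":0},
    {"fingers":0.075,"xyz":[-0.022,0.037,0],"roll":0},
    {"fingers":0.075,"xyz":[0,0,0],"roll":0},
  ],
)

```text
time: 4.0
tcp_pos: [523.7, -247.3, 290.3]
orientation: [[-0.965, 0.263, 0.002], [0.263, 0.965, 0.001], [-0.001, 0.001, -1.0]]
force: [-0.1, -0.7, -0.1]
finger_gap: 75.0
grip_force: 0.0
```

Request:
play_rows(
  motion=[
    {"fingers":0.075,"xyz":[0.012,0.036,0],"roll":0},
    {"fingers":0.075,"xyz":[0.012,0.036,0],"roll":0},
    {"fingers":0.075,"xyz":[0.012,0.036,0],"roll":0},
    {"fingers":0.075,"xyz":[0.012,0.036,0],"roll":0},
    {"fingers":0.075,"xyz":[0.012,0.036,0],"roll":0},
    {"fingers":0.075,"xyz":[0.012,0.036,0],"roll":0},
    {"fingers":0.075,"xyz":[0.012,0.036,0],"roll":0},
    {"fingers":0.075,"xyz":[0.012,0.036,0],"roll":0},
    {"fingers":0.075,"xyz":[0.012,0.036,0.02],"roll":0},
    {"fingers":0.075,"xyz":[0.012,0.036,0.03],"roll":0},
    {"fingers":0.075,"xyz":[0.012,0.036,0.03],"roll":0},
    {"fingers":0.075,"xyz":[0,0,0],"roll":0},
    {"fingers":0.075,"xyz":[0,0,0],"roll":0},
  ],
)

```text
time: 5.3
tcp_pos: [499.0, 166.3, 209.5]
orientation: [[-0.964, 0.267, -0.002], [0.267, 0.964, -0.001], [0.002, -0.002, -1.0]]
force: [0.8, -0.1, 0.2]
finger_gap: 75.2
grip_force: 0.0
```

```bash
python3 - <<'E'
from h import *
p=vision.read_camera("scene"); cv2.imwrite("pics/s2.png",cv2.resize(p["img"][130:350,260:500],(720,660))[:600])
s=get_state();print(s['tcp_pos'],s['joints'].round(3),s['force'])
E
```

```text
[500.12696784 165.82137486 210.63312072] [ 1.980e-01  1.280e-01 -2.950e-01  1.147e+00 -1.000e-03  4.700e-01] [-0.28690111 -0.19971012  0.81802875]
```

View pics/s2.png

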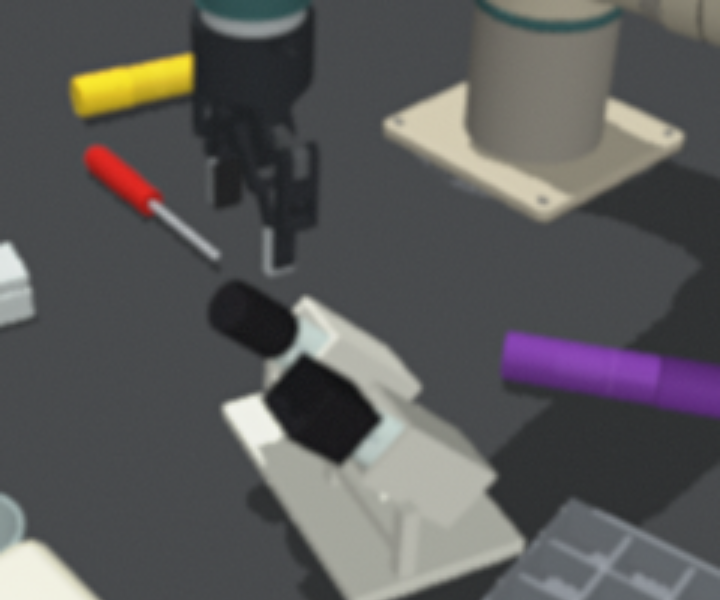

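The picture shows the fingers at about (260,200), straddling a line above the round base at (255,315), with the square lamp clear to the right. I descend and grip.

Request:
play_rows(
  motion=[
    {"fingers":0.075,"xyz":[-0.001,0.003,0.02],"roll":0},
    {"fingers":0.075,"xyz":[0,0,0.02],"roll":0},
    {"fingers":0.075,"xyz":[0,0,0.019],"roll":0},
    {"fingers":0.075,"xyz":[0,0,0.018],"roll":0},
    {"fingers":0.075,"xyz":[0,0,0],"roll":0},
    {"fingers":0.075,"xyz":[0,0,0],"roll":0},
  ],
)

```text
time: 5.95
tcp_pos: [502.7, 168.0, 134.5]
orientation: [[-0.963, 0.27, 0.002], [0.27, 0.963, 0.0], [-0.001, 0.001, -1.0]]
force: [1.4, -0.1, 0.7]
finger_gap: 75.5
grip_force: 0.0
```

```bash
python3 - <<'E'
from h import *
for c in("top","scene"):
    p=vision.read_camera(c); 
    if c=="top": a=cv2.resize(p["img"][90:230,160:300],(400,400))
    else: b=cv2.resize(p["img"][190:310,300:420],(400,400))
cv2.imwrite("pics/s3.png",np.hstack([a,b]))
s=get_state();print(s['tcp_pos'],s['force'])
E
```

```text
[503.26721675 168.55913513 135.15635332] [-0.25407198 -0.24787572 -0.33415122]
```

View pics/s3.png

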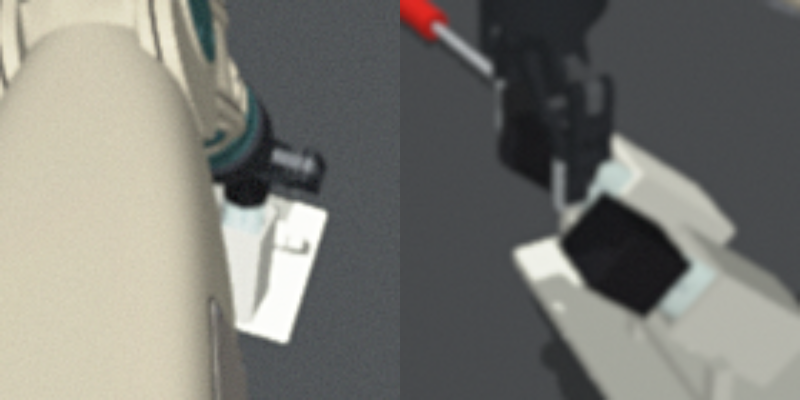

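The fingers straddle the round base (right crop (540,150)), clear of the square lamp. Closing.

Request:
play_rows(
  motion=[
    {"fingers":0.03,"xyz":[0,0,0],"roll":0},
    {"fingers":0.03,"xyz":[0,0,0],"roll":0},
    {"fingers":0.03,"xyz":[0,0,0],"roll":0},
    {"fingers":0.03,"xyz":[0,0,0],"roll":0},
    {"fingers":0.03,"xyz":[0,0,0],"roll":0},
    {"fingers":0.03,"xyz":[0,0,0],"roll":0},
    {"fingers":0.03,"xyz":[0,0,0],"roll":0},
    {"fingers":0.03,"xyz":[0,0,0],"roll":0},
  ],
)

```text
time: 6.85
tcp_pos: [502.4, 169.1, 134.2]
orientation: [[-0.963, 0.268, 0.002], [0.268, 0.963, 0.0], [-0.002, 0.001, -1.0]]
force: [0.6, 0.0, 5.0]
finger_gap: 37.7
grip_force: 59.8
```

Request:
play_rows(
  motion=[
    {"fingers":0.03,"xyz":[-0.004,0,-0.004],"roll":0},
    {"fingers":0.03,"xyz":[-0.008,0,-0.008],"roll":0},
    {"fingers":0.03,"xyz":[-0.008,0,-0.008],"roll":0},
  ],
)

```text
time: 7.15
tcp_pos: [520.6, 163.4, 153.2]
orientation: [[-0.963, 0.268, -0.002], [0.268, 0.963, -0.0], [0.002, -0.001, -1.0]]
force: [-0.9, 0.3, -0.9]
finger_gap: 37.7
grip_force: 60.1
```

Request:
play_rows(
  motion=[
    {"fingers":0.03,"xyz":[-0.01,0,-0.01],"roll":0},
    {"fingers":0.03,"xyz":[-0.01,0,-0.01],"roll":0},
    {"fingers":0.03,"xyz":[-0.01,0,-0.01],"roll":0},
    {"fingers":0.03,"xyz":[-0.01,0,-0.01],"roll":0},
    {"fingers":0.03,"xyz":[-0.01,0,-0.01],"roll":0},
    {"fingers":0.03,"xyz":[-0.01,0,-0.01],"roll":0},
    {"fingers":0.03,"xyz":[-0.01,0,-0.02],"roll":0},
    {"fingers":0.03,"xyz":[0,0,-0.03],"roll":0},
    {"fingers":0.03,"xyz":[0,0,0],"roll":0},
  ],
)

```text
time: 8.05
tcp_pos: [592.5, 144.7, 268.8]
orientation: [[-0.963, 0.269, 0.01], [0.269, 0.963, 0.001], [-0.009, 0.004, -1.0]]
force: [-0.0, 0.4, -1.3]
finger_gap: 37.5
grip_force: 60.2
```

```bash
python3 - <<'E'
from h import *
p=vision.read_camera("scene"); cv2.imwrite("pics/s4.png",cv2.resize(p["img"][130:330,240:440],(600,600)))
s=get_state();print(s['tcp_pos'],s['joints'].round(3),s['force'],s['finger_gap'])
E
```

```text
[591.22254592 144.64366929 266.52391037] [ 0.134  0.235 -0.045  1.283 -0.     0.406] [ 0.47798951 -0.51156175 -1.60516154] 37.706012168516665
```

View pics/s4.png

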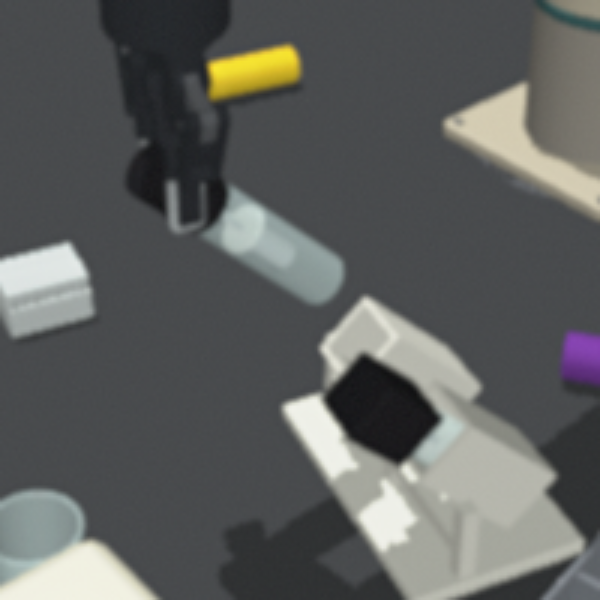

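The lamp is out, still at about 45°, with its glass end at (320,280) and its base in the pads at (180,190). The square lamp is untouched. I carry it to above the V-rest.

Request:
play_rows(
  motion=[
    {"fingers":0.03,"xyz":[-0.003,-0.012,0],"roll":0},
    {"fingers":0.03,"xyz":[-0.008,-0.024,0],"roll":0},
    {"fingers":0.03,"xyz":[-0.01,-0.036,0],"roll":0.044},
    {"fingers":0.03,"xyz":[-0.01,-0.036,0],"roll":0},
    {"fingers":0.03,"xyz":[-0.01,-0.036,0],"roll":0},
    {"fingers":0.03,"xyz":[-0.01,-0.036,0],"roll":0},
    {"fingers":0.03,"xyz":[-0.01,-0.036,0],"roll":0},
    {"fingers":0.03,"xyz":[-0.01,-0.036,0],"roll":0},
    {"fingers":0.03,"xyz":[-0.01,-0.036,0],"roll":0},
    {"fingers":0.03,"xyz":[-0.01,-0.036,0],"roll":0},
    {"fingers":0.03,"xyz":[-0.01,-0.036,0],"roll":0},
    {"fingers":0.03,"xyz":[-0.01,-0.036,0],"roll":0},
    {"fingers":0.03,"xyz":[-0.01,-0.036,0],"roll":0},
    {"fingers":0.03,"xyz":[-0.01,-0.024,0.01],"roll":0},
    {"fingers":0.03,"xyz":[0,-0.01,0.02],"roll":0},
    {"fingers":0.03,"xyz":[0,0,0.02],"roll":0},
    {"fingers":0.03,"xyz":[0,0,0],"roll":0},
    {"fingers":0.03,"xyz":[0,0,0],"roll":0},
    {"fingers":0.03,"xyz":[0,0,0],"roll":0},
  ],
)

```text
time: 10.0
tcp_pos: [571.6, -339.0, 214.1]
orientation: [[-0.951, 0.31, 0.001], [0.31, 0.951, -0.001], [-0.001, -0.0, -1.0]]
force: [0.4, 0.1, -0.8]
finger_gap: 37.9
grip_force: 60.4
```

```bash
cat > m.py <<'E'
import sys
from h import *
s=get_state();t=s['tcp_pos'];O=s['orientation']
c=np.array([541.8,-323.]);yw=-.315;u=np.array([np.cos(yw),np.sin(yw)]);n=np.array([-u[1],u[0]])
print("tcp",t.round(1),"F",s['force'].round(1),"gap",s['finger_gap'],"in rest:",(t[:2]-c)@u,(t[:2]-c)@n,"yaw err",np.arctan2(-O[1,0],-O[0,0])-yw)
ims=[]
for k,(r,w) in dict(scene=((110,230),(150,270)),top=((80,200),(380,500))).items():
    p=vision.read_camera(k);ims.append(cv2.resize(p["img"][r[0]:r[1],w[0]:w[1]],(400,400),interpolation=cv2.INTER_CUBIC))
    P=cloud(p);q=P-[c[0],c[1],0]; a=q[...,:2]@u;b=q[...,:2]@n
    np.savez(f"last_{k}.npz",img=p["img"],P=P)
    I=p["img"].astype(int); col=I.max(-1)
    m=(abs(b)<24)&(a<40)&(a>-130)&(P[...,2]>68)&(P[...,2]<t[2]+10)
    Q=np.c_[a[m],b[m],P[...,2][m]]
    for lo in range(-120,40,20):
        k_=(Q[:,0]>=lo)&(Q[:,0]<lo+20)
        if k_.sum()>4: print(k,lo,k_.sum(),np.percentile(Q[k_],[50,95],axis=0).round(1).tolist())
cv2.imwrite(f"pics/{sys.argv[1]}.png",np.hstack(ims))
E
python3 m.py s5
```

```text
tcp [ 571.6 -339.   214.1] F [ 0.4  0.1 -0.8] gap 37.908378724555384 in rest: 33.334493546824 -6.012575665828601 yaw err -0.0005234081425170567
scene -80 84 [[-68.0, 7.4, 126.2], [-61.1, 14.8, 141.4]]
scene -60 141 [[-49.6, 8.2, 138.4], [-40.6, 14.4, 160.5]]
scene -40 137 [[-29.7, 8.9, 160.1], [-20.9, 14.9, 180.9]]
scene -20 148 [[-9.9, 8.9, 179.5], [-0.7, 14.3, 201.1]]
scene 0 151 [[10.0, 9.3, 200.1], [19.0, 15.6, 220.0]]
scene 20 49 [[26.2, 18.7, 204.1], [39.4, 23.7, 221.1]]
top -80 150 [[-68.9, -3.4, 131.6], [-60.9, 10.1, 143.1]]
top -60 174 [[-49.7, -1.5, 150.5], [-40.8, 10.9, 163.0]]
top -40 185 [[-29.6, -1.1, 170.5], [-21.3, 11.0, 182.6]]
top -20 202 [[-9.8, -1.7, 191.6], [-0.6, 11.1, 203.0]]
top 0 205 [[9.4, -0.4, 210.9], [18.6, 11.8, 222.0]]
top 20 55 [[23.8, 12.7, 215.7], [28.0, 22.1, 224.0]]
```

View pics/s5.png

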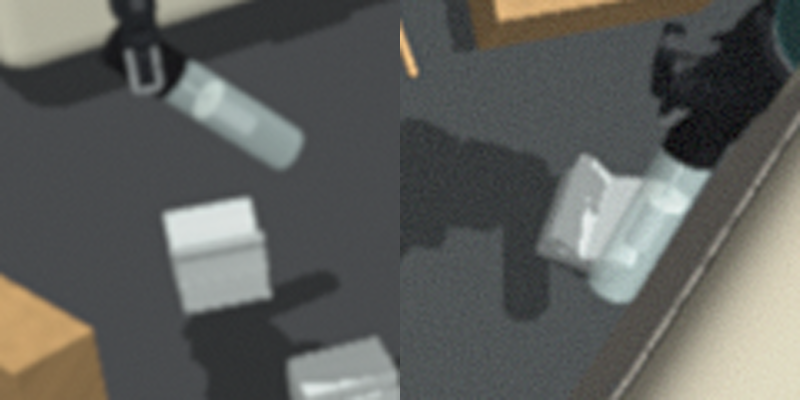

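The left crop shows the lamp at 45° with its glass end at (290,150) and the V-rest free at (215,255). The commanded pose fell about 26 mm short along the groove and 5 mm sideways, so I correct that and then descend to first contact.

Request:
play_rows(
  motion=[
    {"fingers":0.03,"xyz":[-0.013,0.0025,0],"roll":0},
    {"fingers":0.03,"xyz":[-0.013,0.0025,0],"roll":0},
    {"fingers":0.03,"xyz":[0,0,0.01],"roll":0},
    {"fingers":0.03,"xyz":[0,0,0.015],"roll":0},
    {"fingers":0.03,"xyz":[0,0,0.01],"roll":0},
    {"fingers":0.03,"xyz":[0,0,0.005],"roll":0},
    {"fingers":0.03,"xyz":[0,0,0],"roll":0},
    {"fingers":0.03,"xyz":[0,0,0],"roll":0},
  ],
)

```text
time: 10.9
tcp_pos: [597.4, -342.2, 173.2]
orientation: [[-0.951, 0.311, -0.0], [0.311, 0.951, 0.0], [0.0, 0.0, -1.0]]
force: [-0.0, 0.1, -1.4]
finger_gap: 37.9
grip_force: 60.4
```

```bash
python3 m.py s6
```

```text
tcp [ 597.4 -342.2  173.2] F [-0.   0.1 -1.4] gap 37.94451874029585 in rest: 58.825807269771076 -1.0210371440020523 yaw err -0.0009254181066024603
scene -60 54 [[-45.3, 9.1, 86.3], [-40.7, 20.4, 97.7]]
scene -40 122 [[-29.6, 13.3, 95.3], [-21.3, 19.7, 113.8]]
scene -20 137 [[-9.8, 13.4, 113.9], [-1.1, 19.5, 136.1]]
scene 0 143 [[10.0, 13.6, 132.6], [19.2, 18.8, 154.2]]
scene 20 151 [[30.3, 14.2, 154.7], [39.2, 19.1, 175.1]]
top -60 79 [[-46.4, 3.2, 89.3], [-40.4, 14.5, 98.4]]
top -40 132 [[-29.4, 5.3, 104.1], [-21.3, 16.0, 117.0]]
top -20 145 [[-9.5, 6.0, 125.0], [-0.7, 15.9, 137.3]]
top 0 159 [[10.8, 5.1, 146.1], [19.1, 15.9, 159.0]]
top 20 171 [[30.3, 4.9, 166.0], [39.1, 16.4, 178.8]]
```

View pics/s6.png

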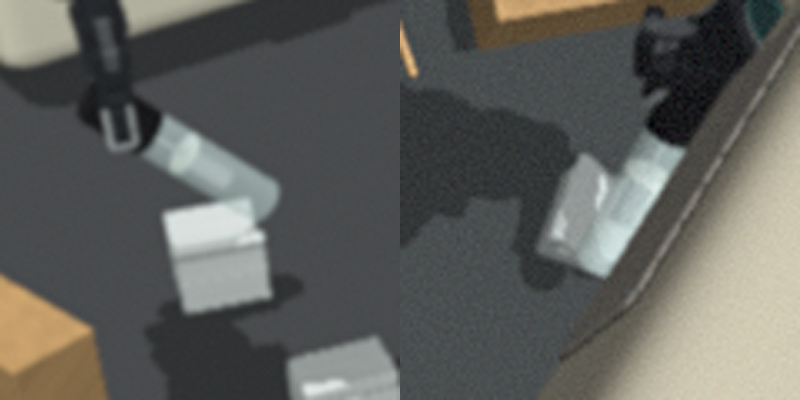

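The glass end is entering the groove's far end at left crop (265,205), well aligned. I press down slowly so the lamp pivots level in the pads, watching the force.

Request:
play_rows(
  motion=[
    {"fingers":0.03,"xyz":[0,0.001,0.006],"roll":0},
    {"fingers":0.03,"xyz":[0,0,0.006],"roll":0},
    {"fingers":0.03,"xyz":[0,0,0.006],"roll":0},
    {"fingers":0.03,"xyz":[0,0,0.006],"roll":0},
  ],
)

```text
time: 11.4
tcp_pos: [597.9, -340.3, 149.2]
orientation: [[-0.951, 0.311, -0.0], [0.311, 0.951, 0.002], [0.001, 0.002, -1.0]]
force: [0.7, 2.7, 3.9]
finger_gap: 37.4
grip_force: 59.7
```

Request:
play_rows(
  motion=[
    {"fingers":0.03,"xyz":[0,0,0.005],"roll":0},
    {"fingers":0.03,"xyz":[0,0,0.005],"roll":0},
    {"fingers":0.03,"xyz":[0,0,0],"roll":0},
  ],
)

```text
time: 11.7
tcp_pos: [597.1, -340.5, 138.0]
orientation: [[-0.951, 0.311, -0.002], [0.311, 0.951, 0.002], [0.003, 0.001, -1.0]]
force: [-2.2, 3.5, -0.5]
finger_gap: 37.4
grip_force: 59.9
```

```bash
python3 m.py s7
```

```text
tcp [ 597.1 -340.5  138. ] F [-2.2  3.5 -0.5] gap 37.37286244556493 in rest: 58.02983837939794 0.452798770685168 yaw err -0.0008098675269664346
scene -60 39 [[-47.0, 11.1, 74.7], [-41.7, 18.6, 81.1]]
scene -40 84 [[-29.1, 14.2, 83.8], [-20.5, 20.4, 96.8]]
scene -20 113 [[-9.8, 16.2, 94.1], [-1.0, 22.0, 112.0]]
scene 0 129 [[10.2, 15.8, 108.4], [19.0, 21.6, 127.2]]
scene 20 133 [[30.1, 15.8, 126.1], [38.9, 21.6, 145.0]]
top -60 68 [[-47.3, 6.0, 73.0], [-40.6, 16.6, 81.4]]
top -40 103 [[-29.5, 8.5, 86.5], [-21.1, 18.4, 97.3]]
top -20 119 [[-10.0, 8.6, 102.2], [-1.0, 18.9, 112.7]]
top 0 134 [[10.2, 7.9, 118.6], [19.1, 18.3, 129.3]]
top 20 144 [[29.9, 7.9, 136.2], [39.1, 18.5, 145.5]]
```

It is pivoting (slope now about 39°) with only small forces, and a slight side force asks for about 1.5 mm more in +y.

Request:
play_rows(
  motion=[
    {"fingers":0.03,"xyz":[0,0.0015,0.005],"roll":0},
    {"fingers":0.03,"xyz":[0,0,0.006],"roll":0},
    {"fingers":0.03,"xyz":[0,0,0.006],"roll":0},
    {"fingers":0.03,"xyz":[0,0,0.006],"roll":0},
    {"fingers":0.03,"xyz":[0,0,0.006],"roll":0},
  ],
)

```text
time: 12.3
tcp_pos: [599.1, -340.4, 110.3]
orientation: [[-0.951, 0.311, 0.001], [0.311, 0.951, -0.001], [-0.002, -0.001, -1.0]]
force: [1.0, 1.6, 5.8]
finger_gap: 37.6
grip_force: 59.5
```

Request:
play_rows(
  motion=[
    {"fingers":0.03,"xyz":[0,0,0.006],"roll":0},
    {"fingers":0.03,"xyz":[0,0,0.006],"roll":0},
    {"fingers":0.03,"xyz":[0,0,0.006],"roll":0},
    {"fingers":0.03,"xyz":[0,0,0],"roll":0},
  ],
)

```text
time: 12.7
tcp_pos: [598.1, -339.8, 91.2]
orientation: [[-0.951, 0.31, -0.001], [0.31, 0.951, 0.0], [0.001, -0.0, -1.0]]
force: [1.1, 0.6, 3.3]
finger_gap: 37.5
grip_force: 59.6
```

```bash
python3 m.py s8
```

```text
tcp [ 598.1 -339.8   91.2] F [1.1 0.6 3.3] gap 37.485193870016694 in rest: 58.71518558746336 1.4341762209763125 yaw err -0.0006816677302465268
scene -80 15 [[-65.4, 6.0, 69.7], [-61.7, 16.3, 72.9]]
scene -60 44 [[-48.8, 11.6, 72.7], [-41.3, 18.6, 79.1]]
scene -40 67 [[-29.1, 13.7, 77.7], [-20.6, 21.1, 86.2]]
scene -20 81 [[-9.7, 16.4, 83.2], [-1.1, 22.8, 90.9]]
scene 0 103 [[10.1, 16.4, 87.8], [19.6, 21.7, 97.8]]
scene 20 81 [[29.5, 17.3, 89.1], [38.7, 23.0, 100.1]]
top -80 7 [[-62.1, 10.9, 69.4], [-60.3, 14.7, 70.3]]
top -60 35 [[-47.2, 11.3, 72.4], [-40.6, 16.0, 78.6]]
top -40 58 [[-29.5, 11.5, 77.7], [-21.8, 18.6, 84.1]]
top -20 80 [[-9.4, 11.7, 84.5], [-1.0, 19.2, 91.8]]
top 0 87 [[10.9, 11.0, 92.5], [18.6, 19.1, 98.3]]
top 20 58 [[27.5, 15.2, 94.8], [38.1, 20.0, 100.4]]
```

View pics/s8.png

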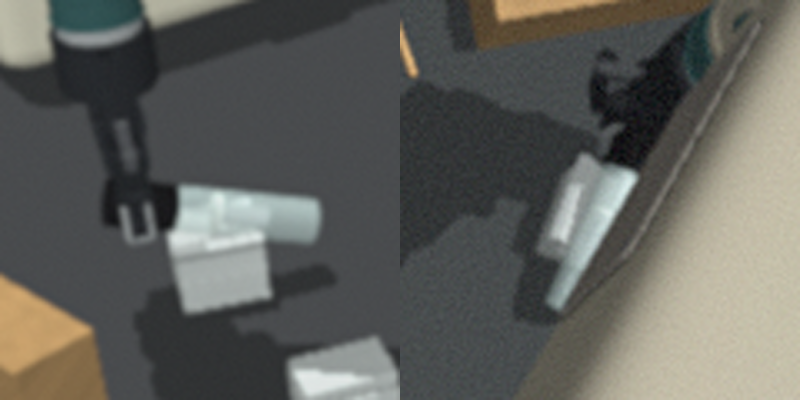

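The lamp is now at about 18° and sliding properly over the far end of the groove. I continue to level.

Request:
play_rows(
  motion=[
    {"fingers":0.03,"xyz":[0,0,0.006],"roll":0},
    {"fingers":0.03,"xyz":[0,0,0.006],"roll":0},
    {"fingers":0.03,"xyz":[0,0,0.006],"roll":0},
    {"fingers":0.03,"xyz":[0,0,0.004],"roll":0},
    {"fingers":0.03,"xyz":[0,0,0.003],"roll":0},
    {"fingers":0.03,"xyz":[0,0,0],"roll":0},
  ],
)

```text
time: 13.4
tcp_pos: [599.4, -340.3, 67.7]
orientation: [[-0.951, 0.31, 0.002], [0.31, 0.951, -0.001], [-0.002, -0.0, -1.0]]
force: [3.6, 0.2, 5.0]
finger_gap: 37.2
grip_force: 59.5
```

```bash
python3 m.py s9
```

```text
tcp [ 599.4 -340.3   67.7] F [3.6 0.2 5. ] gap 37.22748954629599 in rest: 60.16413600098979 1.4359249703713226 yaw err -0.0006766377234130316
scene -100 18 [[-84.6, 8.8, 73.2], [-80.9, 17.2, 75.5]]
scene -80 44 [[-69.6, 10.6, 73.8], [-61.0, 18.7, 76.4]]
scene -60 45 [[-50.3, 12.0, 74.6], [-42.3, 18.1, 77.2]]
scene -40 36 [[-30.8, 15.2, 73.8], [-21.4, 21.0, 77.4]]
scene -20 27 [[-10.7, 16.5, 73.4], [-1.2, 20.9, 77.1]]
scene 0 31 [[9.8, 18.1, 74.4], [18.6, 21.1, 77.4]]
scene 20 29 [[28.8, 19.5, 72.2], [38.9, 23.1, 77.0]]
top -80 9 [[-64.9, 15.1, 71.2], [-61.3, 16.8, 72.1]]
top -60 26 [[-47.5, 14.5, 71.9], [-40.8, 18.2, 75.4]]
top -40 35 [[-29.6, 13.5, 73.7], [-21.5, 18.0, 77.5]]
top -20 26 [[-10.7, 16.4, 73.3], [-2.1, 18.6, 77.2]]
top 0 21 [[8.1, 16.7, 74.9], [18.5, 19.2, 77.5]]
top 20 16 [[29.0, 18.3, 73.6], [38.0, 20.3, 76.8]]
```

The lamp top is flat at about 77 mm along its whole length, so it is level and seated. Releasing.

Request:
play_rows(
  motion=[
    {"fingers":0.042,"xyz":[0,0,0],"roll":0},
    {"fingers":0.05,"xyz":[0,0,0],"roll":0},
    {"fingers":0.06,"xyz":[0,0,0],"roll":0},
    {"fingers":0.075,"xyz":[0,0,0],"roll":0},
    {"fingers":0.08,"xyz":[0,0,0],"roll":0},
    {"fingers":0.08,"xyz":[0,0,0],"roll":0},
  ],
)

```text
time: 14.1
tcp_pos: [598.3, -339.8, 67.1]
orientation: [[-0.951, 0.311, -0.0], [0.311, 0.951, 0.0], [0.0, -0.0, -1.0]]
force: [-0.5, -0.7, 0.2]
finger_gap: 79.9
grip_force: 0.0
```

Request:
play_rows(
  motion=[
    {"fingers":0.08,"xyz":[0,0,-0.01],"roll":0},
    {"fingers":0.08,"xyz":[0,0,-0.02],"roll":0},
    {"fingers":0.08,"xyz":[0,0,-0.03],"roll":0},
    {"fingers":0.08,"xyz":[0,0,-0.03],"roll":0},
    {"fingers":0.08,"xyz":[-0.03,0,-0.03],"roll":0},
    {"fingers":0.08,"xyz":[-0.03,0,-0.03],"roll":0},
    {"fingers":0.08,"xyz":[0,0,0],"roll":0},
    {"fingers":0.08,"xyz":[0,0,0],"roll":0},
  ],
)

```text
time: 14.9
tcp_pos: [656.5, -359.0, 219.2]
orientation: [[-0.951, 0.31, 0.002], [0.31, 0.951, -0.002], [-0.003, -0.001, -1.0]]
force: [-0.9, -0.4, -0.2]
finger_gap: 80.2
grip_force: 0.0
```

```bash
python3 m.py s10 | head -1; python3 - <<'E'
from h import *
c=np.array([541.8,-323.]);yw=-.315;u=np.array([np.cos(yw),np.sin(yw)]);n=np.array([-u[1],u[0]])
for k in("scene","top"):
    d=np.load(f"last_{k}.npz");P=d["P"];a=(P[...,:2]-c)@u;b=(P[...,:2]-c)@n;z=P[...,2]
    m=(abs(b)<30)&(abs(a)<125)&(z>67)&(z<100);Q=np.c_[a[m],b[m],z[m]]
    print(k,m.sum(),"a ends",np.percentile(Q[:,0],[0.5,99.5]).round(1),[(lo,np.percentile(Q[(Q[:,0]>lo)&(Q[:,0]<lo+30)],[5,95],axis=0)[:,1:].round(1).tolist()) for lo in(-90,-60,-30,0,30,60) if ((Q[:,0]>lo)&(Q[:,0]<lo+30)).sum()>9])
E
```

```text
tcp [ 656.5 -359.   219.2] F [-0.9 -0.4 -0.2] gap 80.22883050655888 in rest: 120.1991411643801 1.3454537445331656 yaw err -0.0004480826181647024
scene 562 a ends [-86.   81.9] [(-90, [[1.1, 67.7], [21.6, 80.7]]), (-60, [[-0.5, 69.6], [22.4, 80.7]]), (-30, [[-2.2, 68.0], [21.8, 81.5]]), (0, [[-1.1, 68.8], [20.4, 81.6]]), (30, [[-2.5, 68.9], [21.5, 83.3]]), (60, [[-2.5, 68.6], [20.8, 83.8]])]
top 610 a ends [-84.   81.4] [(-90, [[10.7, 67.6], [19.7, 76.4]]), (-60, [[4.1, 68.8], [18.1, 79.7]]), (-30, [[0.0, 68.4], [18.1, 81.1]]), (0, [[-3.3, 69.6], [16.7, 81.4]]), (30, [[-10.4, 68.9], [17.4, 83.3]]), (60, [[-14.7, 70.6], [17.5, 84.2]])]
```

View pics/s10.png

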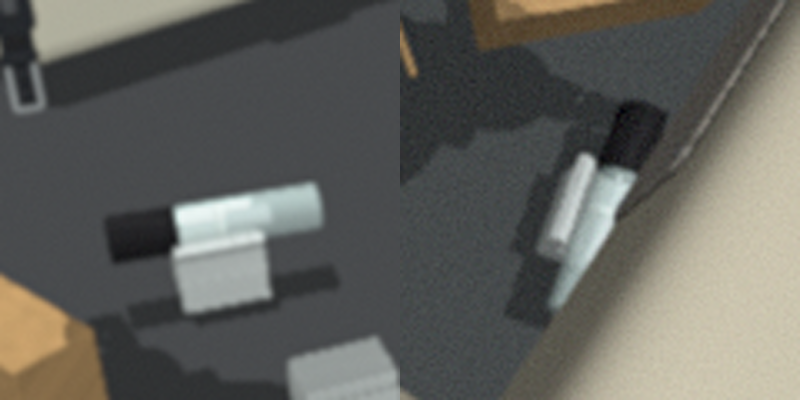

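The lamp lies level in the groove (left crop (215,220)). Its ends are at about -85 and +82 mm, so it is centred within 2 mm, and the gripper is well clear. Handing in.

```bash
python3 -c "
from h import *
print(workorder.hand_in())"
```

```text
the job is handed in; nothing more can be done
None
```

The round-based lamp lies level in the V-rest groove, centred to about 2 mm by camera and released; the square lamp was left in its socket. I handed the job in at about 15 s, and the hand-in call returned no verdict.

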